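# Load the spin-washer carrier and lock it with its left-hand nut

### The arm

A 6-joint arm with a two-finger parallel gripper is mounted at the origin on the work surface. World frame = base frame: x ahead of the robot, y to its left, z up, the work surface at z = 0. Lengths are in m, angles in rad, forces in N, time in s.
With the tool pointing down it reaches from about 0.3 to 0.875 m from the base axis. Payload 6.4 kg.
Tool frame: the origin (TCP) lies midway between the tips of the shut fingers; the grasp point (between the pads) lies 19 mm behind it (ctrl.tcp_to_grasp is the distance from the TCP to the grasp point, in m); z points along the fingers, y is the direction in which the jaws open and shut (so a half turn about z gives the same grasp; the last joint's range is limited). The gripper opens to 85 mm and grips with 20 to 120 N. Pads are 22 mm wide; open, the fingers measure 114 mm over their backs; the gripper's body (76 mm by 85 mm) begins 54 mm behind the grasp point. The pads swing forward as they close: fully open they stand 13 mm farther back than shut.
Start: joints at [-1.432, 0.181, 1.607, -0, 1.354, -0.206], TCP at [0.194, -0.541, 0.231] pointing down, gripper open.
Joint ranges: [-2.99, 2.99], [-0.89, 2.07], [0.3, 2.58], [-1.14, 4.28], [0, 2.63], [-3.12, 3.12]. Speed limits (rad/s): [2.57, 2.57, 3.01, 3.14, 3.14, 3.14].

### API

Orientations are given as a unit quaternion [w, x, y, z].
In Python, from bench import monitor, imaging, order, spotter, ctrl gives the robot as it stands.
- The arm moves only by the shell command python3 -m pendant 'ROWS'. ROWS is JSON, a list that holds one entry, the list of rows, each a list of 5 numbers: the shift along the world's x, y, z in mm, then the turn about the world's z in degrees, then the finger opening in mm, from 0 to 85.4. A call has 1 to 8 rows; each row shifts and turns the commanded pose from where the row before left it; what a row does not reach is not made up. A row lasts 1/8 s, in which the tool goes at most 62.5 mm and 10.7 degrees, less where a joint would pass 70% of its speed; a pose out of reach is approached as far as the arm can. A call with a gripper value outside its range is refused whole. The fingers move at their own pace and stop on an object; the grip force is fixed at half the most. Time passes only in rows, so rows that do not move let the fingers close. It gives the time, the measured TCP pose, the force and the opening at its end, in the units of the state.
- monitor.get_obs(): the state, without advancing time (a new reading comes with each control period).
- imaging.camera(name): name is "scene" or "top" or "wrist"; returns a dict with "img" (480x640x3 uint8, red, green, blue), "vfov" (degrees; the focal length in pixels is half the picture's height over the tangent of half this angle, whatever the lens; pixels are square), "cx", "cy" (the principal point, pixels), "distortion" ([k1, k2, p1, p2, k3] as OpenCV has them; the pictures are not rectified), "origin" and "orientation" of the camera in the world. Camera axes: x right, y down, z forward; pixel columns grow to the right and rows downward; lengths in m; the calibration is good to about 2 mm. A picture is of the moment at which its call begins. There is no depth.
- order.hand_in(): hands the job in, once; it reports no verdict.
Trained networks look in the newest picture that a camera, given by its name, has taken for a name from the list of things; names that differ only in an ending like _2 or _b are one class to them, and where a whole thing is asked for, a point or a joint stands for the part that bears it (a point fixed in the world has none). Each returns a list of dicts, best first, with "confidence" (0 to 1); they miss things now and then, are a little off and sometimes report something else, mostly with a low value. They report only what shows in the picture. A call takes as long as a camera call. They do not tell look-alikes from the thing itself.
- spotter.recognise(camera, thing): "at" ([x, y, z] in m, in the coordinates of the camera as it stood for that picture, good to about 4 mm: the middle of the surface that is visible of it).
- spotter.tip_of(camera, thing): "at" ([x, y, z] in m, in the coordinates of the camera as it stood for that picture, good to about 4 mm: a listed point, or the origin of a listed thing).
The state is a dict: "time_s": time; "q": joint angles; "dq": joint speeds; "joint_efforts": joint torques, N m; "eef_pos": TCP position; "eef_rot": TCP orientation; "wrist_force": force on the tool from outside, world axes, zero at the start; "torque": the same for the moment, N m; "opening": opening from 0.0 (shut) to 1.0 (fully open).
Only numpy, scipy, OpenCV 4.12 (cv2) and the standard library are available. Lean on these libraries where they do the work, as an engineer would, in place of code of your own. Each camera call takes 0.05 s, during which the arm holds its last target. There are 200 camera calls.

### The job

Load the loose steel rings onto the post of the washing carrier: back the carrier's nut off all the way to its stop (it has a left-hand thread, so it loosens clockwise seen from above), take the keeper plate off, and thread every ring fully home on the post, widest at the bottom and narrowest on top. Then lay the keeper plate back squarely over the two cheeks, flush with their outer faces, and screw the nut tight again, anticlockwise to its stop. Leave the valve body, the spanner and the grease tin where they are.

Things in the scene. Friction and masses are not known exactly. Their poses are not given: they have to be found in the camera images.
- carrier: Fixed washing carrier on the bench (z=0): round dark disc, diameter 136 mm, 8 mm thick, with a post in the middle and two aluminium cheeks, each 12 (x) by 60 mm (y), centred at x = -48 and +48 mm of its frame, tops 42 mm above the bench. Between them it is open along y, for fingers closing along y. Origin: centre of the disc's underside, on the post's axis; z up.
- post_foot (a point): On the post's axis at the disc's top, 8 mm above the bench: the lowest ring's underside comes here. Axes as the carrier's. The steel post is 28 mm in diameter, its top 40 mm above the bench, the last 4 mm tapering to 20 mm; above it a stud 10 mm in diameter carries the nut.
- keeper_seat (a point): On the post's axis at the height of the cheeks' tops (42 mm above the bench): the keeper plate's origin comes here. Axes as the carrier's.
- nut (a joint): Left-hand nut, captive on the stud. 0 = tight at its stop, bar along the carrier's y axis, across the keeper's slot, holding the keeper down. Grows clockwise seen from above, rising 0.85 mm per rad, to the other stop at 4.71 rad (fully backed off: bar along the carrier's x axis, in line with the slot). Friction 0.06 N m; it stays where it is left. Tight, it clears the keeper by 0.6 mm.
- nut_top (a point): Centre of the nut's top face, on the post's axis, 62.6 mm above the bench when tight, 66.6 mm when fully backed off. The nut is a dark steel bar 26 mm long, 10 mm wide and 14 mm high, gripped across its 10 mm; this point's y axis lies along the bar. Rings, and the keeper through its slot, pass over it.
- keeper: Loose steel keeper plate 108 (x) by 60 (y) by 6 mm, 0.2 to 0.35 kg, with a slot 32 mm (x) by 15 mm (y) through its centre. On the cheeks its ends and sides are flush with their outer faces, either way round. It starts there, under the nut. Origin at the centre of its underside, z up.
- ring_a: loose steel ring lying flat, outer diameter 68 mm, thickness 6 mm, bore 32 mm. Origin at the centre of its underside, z up. May be absent (None).
- ring_b: loose steel ring lying flat, outer diameter 58 mm, thickness 7 mm, bore 32 mm. Origin at the centre of its underside, z up. May be absent (None).
- ring_c: loose steel ring lying flat, outer diameter 48 mm, thickness 8 mm, bore 32 mm. Origin at the centre of its underside, z up. May be absent (None).
- ring_d: loose steel ring lying flat, outer diameter 40 mm, thickness 10 mm, bore 32 mm. Origin at the centre of its underside, z up. May be absent (None).
- valve_body: Loose aluminium valve body 100 x 140 x 28 mm; to be left alone. Origin at the centre of its underside.
- spanner: Loose steel spanner about 170 mm long lying on the bench; to be left alone. Origin at the middle of its underside.
- grease_tin: Loose grey tin 60 mm in diameter, 50 mm tall; to be left alone. Origin at the centre of its underside.
Mind the look-alikes: they are no part of the job. Of the things shaped like the carrier, the dark steel one is meant.

How it is judged:
On the way, in this order (a step that is already met when the one before it is completed fails the run):
1. the nut is backed off clockwise to its stop (value of joint nut above 4.45 rad), for 0.2 s.
2. every ring is fully home on the post, widest at the bottom (horizontal distance between each of ring_a, ring_b, ring_c, ring_d and post_foot below 0.005 m and angle between each of ring_a, ring_b, ring_c, ring_d's own z axis and vertical below 0.06 rad and height (world z) of ring_a below 0.011 m and height (world z) of ring_b below 0.017 m and height (world z) of ring_c below 0.024 m and height (world z) of ring_d below 0.032 m and z of ring_a in the frame of ring_b below -0.004 m and z of each of ring_a, ring_b in the frame of ring_c below -0.004 m and z of each of ring_a, ring_b, ring_c in the frame of ring_d below -0.004 m), for 0.2 s.
3. the keeper plate lies squarely on the cheeks again (horizontal distance between keeper and keeper_seat below 0.006 m and z of keeper in the frame of keeper_seat between -0.003 and 0.003 m and angle between the x axis of keeper and the x axis of carrier, either way round below 0.1 rad and angle between keeper's own z axis and vertical below 0.04 rad), for 0.2 s.
4. the nut is tight again (value of joint nut below 0.3 rad), for 0.2 s.
At the end, for the whole second after the job is handed in: Every ring present lies flat (within 3.5 degrees) and fully home on the post, centred within 5 mm, a wider ring always under a narrower one; the keeper plate lies flat on the cheeks, centred within 6 mm and in line within 0.1 rad; the nut is within 0.3 rad of its tight stop (all of step 2 and all of step 3 and value of joint nut below 0.3 rad and linear speed of keeper below 0.02 m/s); the robot touches nothing.
It fails at once if the valve body is pushed more than 3 cm from its place (distance of valve_body from where it was at the start of the episode above 0.03 m).
It fails at once if the spanner is pushed more than 3 cm from its place (distance of spanner from where it was at the start of the episode above 0.03 m).
It fails at once if the grease tin is pushed more than 3 cm from its place (distance of grease_tin from where it was at the start of the episode above 0.03 m).
Of ring_a, ring_b, ring_c, ring_d only 2 to 4 are there at a start; the rules pass over those that are not, and their reading is None.
At some moment in a run one of ring_a, ring_b, ring_c, ring_d may be knocked a few centimetres aside while the robot is not near it.
Once in a run the grip may slacken for a moment while it holds something.
It also fails if it takes over 210 s, if anything falls off the work surface, if the arm or the gripper's body presses on something with over 40 N, if the wrist force passes 120 N, or if a joint passes its speed limit or range.

## Working session

There is one attempt and no reset: what is moved stays moved. The work goes in short steps, Python scripts to look and compute and a shell command to move; the robot and the scene stay as the last step left them, time stands still between calls to the robot, and variables do not carry over. Pictures are saved under pics/ and viewed, about 12 in all and at most 16, crops included, and the job is handed in when it is done.

```bash
ls; mkdir -p pics; cat > h.py <<'E'
import numpy as np, cv2
from bench import monitor, imaging, order, spotter, ctrl
from scipy.spatial.transform import Rotation as R
def rot(q): return R.from_quat([q[1],q[2],q[3],q[0]]).as_matrix()
def K(c):
    f=240/np.tan(np.radians(c['vfov'])/2); return np.array([[f,0,c['cx']],[0,f,c['cy']],[0,0,1.]])
def shot(name,file=None,crop=None,scale=1):
    c=imaging.camera(name)
    if file:
        im=c['img'][:,:,::-1]
        if crop: im=im[crop[1]:crop[3],crop[0]:crop[2]]
        im=cv2.resize(im,None,fx=scale,fy=scale,interpolation=cv2.INTER_CUBIC)
        cv2.imwrite('pics/'+file,im)
    return c
def p2w(c,uv,z):
    n=cv2.undistortPoints(np.array([[uv]],float),K(c),np.array(c['distortion'],float))[0,0]
    d=rot(c['orientation'])@np.array([n[0],n[1],1]); o=np.array(c['origin'])
    return o+d*(z-o[2])/d[2]
def w2p(c,p):
    M=rot(c['orientation']); q=M.T@(np.array(p)-c['origin'])
    return cv2.projectPoints(q[None],np.zeros(3),np.zeros(3),K(c),np.array(c['distortion'],float))[0][0,0]
def c2w(c,a): return rot(c['orientation'])@np.array(a)+c['origin']
def st():
    o=monitor.get_obs(); print('t',o['time_s'],'pos',np.round(o['eef_pos'],4),'x-yaw',np.round(np.degrees(np.arctan2(rot(o['eef_rot'])[1,0],rot(o['eef_rot'])[0,0])),2),'F',np.round(o['wrist_force'],1),'op',o['opening'],'q',np.round(o['q'],2)); return o
E
python3 - <<'E'
from h import *
st(); print(ctrl.tcp_to_grasp)
for cam in ['top','scene']:
    c=shot(cam,cam+'0.png')
    print(cam,c['vfov'],np.round(c['origin'],3),np.round(rot(c['orientation']),2).tolist(),c['distortion'])
    for t in ['carrier','nut_top','keeper','ring_a','ring_b','ring_c','ring_d','valve_body','spanner','grease_tin']:
        for d in spotter.tip_of(cam,t)[:4]:
            w=c2w(c,d['at']); print(t,round(d['confidence'],2),np.round(w,3),np.round(w2p(c,w)))
E
```

```text
pics
t 0.0 pos [ 0.1943 -0.5406  0.2304] x-yaw 19.75 F [-0.  -0.2  0.1] op 1.0019686601978215 q [-1.43  0.18  1.61 -0.    1.35 -0.21]
0.0187
top 45.29066768139864 [0.383 0.025 1.386] [[-0.01, -0.99, 0.1], [-1.0, 0.01, -0.02], [0.02, -0.1, -0.99]] [0.00622203 0.         0.         0.         0.        ]
carrier 0.96 [0.311 0.155 0.001] [253. 331.]
carrier 0.9 [ 0.342 -0.087  0.005] [355. 317.]
carrier 0.89 [ 0.29  -0.287  0.003] [439. 338.]
carrier 0.75 [ 0.581 -0.193  0.001] [396. 218.]
nut_top 0.56 [0.306 0.153 0.062] [251. 335.]
nut_top 0.52 [ 0.342 -0.088  0.062] [357. 318.]
nut_top 0.51 [ 0.573 -0.194  0.062] [401. 217.]
nut_top 0.49 [ 0.284 -0.292  0.066] [447. 342.]
keeper 0.78 [0.532 0.026 0.045] [306. 236.]
ring_a 0.91 [ 0.572  0.264 -0.001] [208. 223.]
ring_a 0.55 [ 0.44   0.267 -0.001] [206. 278.]
ring_a 0.51 [ 0.437 -0.199  0.003] [400. 277.]
ring_b 0.91 [ 0.572  0.264 -0.001] [208. 223.]
ring_b 0.55 [ 0.44   0.267 -0.001] [206. 278.]
ring_b 0.51 [ 0.437 -0.199  0.003] [400. 277.]
ring_c 0.91 [ 0.572  0.264 -0.001] [208. 223.]
ring_c 0.55 [ 0.44   0.267 -0.001] [206. 278.]
[... 1074 characters left out ...]
 0.47 [ 0.443  0.267 -0.006] [346. 184.]
ring_b 0.85 [ 0.441 -0.202 -0.002] [216. 292.]
ring_b 0.52 [ 0.574  0.264 -0.001] [392. 200.]
ring_b 0.47 [ 0.443  0.267 -0.006] [346. 184.]
ring_c 0.85 [ 0.441 -0.202 -0.002] [216. 292.]
ring_c 0.52 [ 0.574  0.264 -0.001] [392. 200.]
ring_c 0.47 [ 0.443  0.267 -0.006] [346. 184.]
ring_d 0.85 [ 0.441 -0.202 -0.002] [216. 292.]
ring_d 0.52 [ 0.574  0.264 -0.001] [392. 200.]
ring_d 0.47 [ 0.443  0.267 -0.006] [346. 184.]
valve_body 0.72 [ 0.739 -0.191  0.   ] [353. 365.]
spanner 0.83 [0.764 0.057 0.002] [430. 282.]
spanner 0.31 [0.576 0.263 0.001] [392. 200.]
spanner 0.24 [0.534 0.028 0.041] [324. 230.]
grease_tin 0.63 [ 0.734  0.218 -0.   ] [447. 234.]
```

View pics/top0.png

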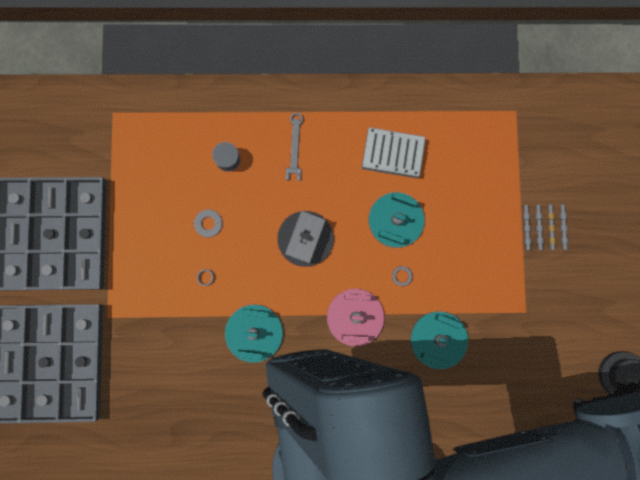

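View pics/scene0.png

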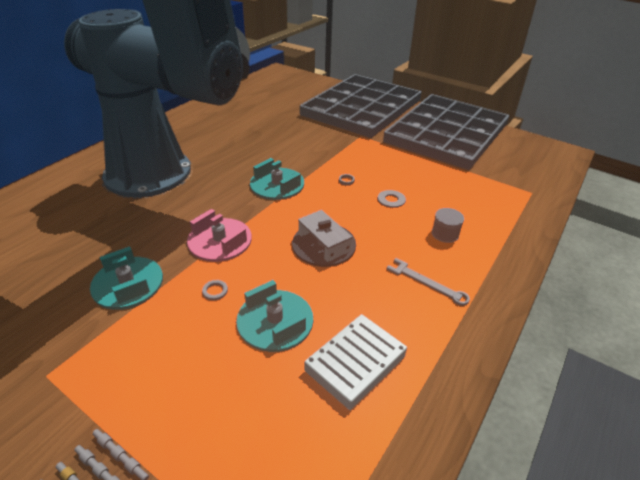

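The dark steel carrier with keeper plate is at top (306,238), scene (324,235). The look-alikes are teal at (397,219), (253,333), (440,340) and pink at (356,317), all without a keeper, so the dark one fits. The rings are at (208,223), (206,278) and (402,276). I'll confirm with enlarged crops.

```bash
python3 - <<'E'
from h import *
c=imaging.camera('top'); im=c['img'][:,:,::-1]
f=lambda u,v,r,s: cv2.resize(im[v-r:v+r,u-r:u+r],(s,s),interpolation=cv2.INTER_CUBIC)
a=f(306,238,32,600)
b=np.vstack([f(208,223,20,200),f(206,278,20,200),f(402,276,20,200)])
cv2.imwrite('pics/crop1.png',np.hstack([a,b]))
# ring segmentation: not orange
hsv=cv2.cvtColor(im,cv2.COLOR_BGR2HSV)
for (u,v) in [(208,223),(206,278),(402,276)]:
    m=((hsv[v-22:v+22,u-22:u+22,1]<150)*255).astype(np.uint8)
    n,l,s,ce=cv2.connectedComponentsWithStats(m); i=1+np.argmax(s[1:,4])
    cn=max(cv2.findContours((l==i).astype(np.uint8),cv2.RETR_EXTERNAL,cv2.CHAIN_APPROX_NONE)[0],key=len)
    (x,y),r=cv2.minEnclosingCircle(cn); A=cv2.contourArea(cv2.convexHull(cn))
    p=p2w(c,(x+u-22,y+v-22),.008)
    px=np.linalg.norm(p2w(c,(u+10,v),.008)-p2w(c,(u,v),.008))/10*1000
    print((u,v),'centre',np.round(p,4),'diam mm',2*(r+.5)*px,'hull eqdiam',(2*np.sqrt(A/np.pi)+1)*px,s[i])
E
```

```text
(208, 223) centre [0.5711 0.2631 0.008 ] diam mm 73.00844308249901 hull eqdiam 71.46681347624235 [  7   8  30  29 574]
(206, 278) centre [0.4406 0.2686 0.008 ] diam mm 46.271636563134095 hull eqdiam 44.35733355026804 [ 12  13  19  18 168]
(402, 276) centre [ 0.4389 -0.2024  0.008 ] diam mm 53.21945904658037 hull eqdiam 51.544956367463705 [ 12  12  21  21 246]
```

View pics/crop1.png

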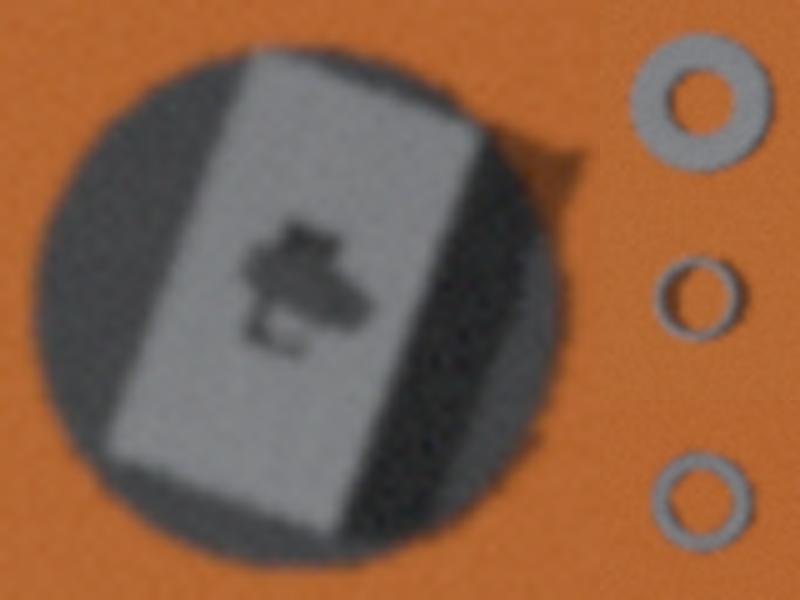

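Confirmed: the dark disc with keeper is the target, with its yaw about -18.6°. By diameter the rings are a at (571,263), d at (441,269) and c at (439,-202) mm. I'll move above the carrier with yaw about 251°, which leaves room for the 270° clockwise turn.

```bash
python3 -m pendant '[[[20,35,0,10.5,85],[20,35,0,10.5,85],[20,35,0,10.5,85],[20,35,0,10.5,85],[20,35,0,10.5,85],[20,35,0,10.5,85],[20,35,0,10.5,85],[20,35,0,10.5,85]]]'
python3 -m pendant '[[[21,35,0,10.5,60],[21,35,0,10.5,60],[21,35,0,10.5,60],[21,35,0,10.5,60],[21,35,0,10.5,60],[21,35,0,10.5,60],[21,35,0,10.5,60],[21,35,0,10.5,60]]]'
python3 -m pendant '[[[0,0,-10,10.5,40],[0,0,-10,10.5,40],[0,0,-10,10.5,40],[0,0,-10,10.5,40],[0,0,-10,10.5,40],[0,0,-10,10.5,40],[0,0,0,0,40]]]'
python3 - <<'E'
from h import *
st()
c=shot('wrist','w1.png')
print(c['vfov'],c['origin'],np.round(rot(c['orientation']),2).tolist())
for t in ['nut_top','keeper','carrier']:
    for d in spotter.tip_of('wrist',t)[:3]:
        w=c2w(c,d['at']); print(t,round(d['confidence'],2),np.round(w,4),np.round(w2p(c,w)))
E
```

```text
time_s: 2.15
eef_pos: [0.3549, -0.26, 0.2315]
eef_rot: [0.0, 0.615, 0.788, -0.0]
wrist_force: [0.4, 0.0, -0.6]
opening: 0.996
time_s: 3.15
eef_pos: [0.523, 0.0201, 0.2314]
eef_rot: [0.0, -0.071, 0.997, -0.0]
wrist_force: [0.9, 0.1, 0.1]
opening: 0.702
time_s: 4.03
eef_pos: [0.5218, 0.0189, 0.1706]
eef_rot: [-0.001, -0.578, 0.816, 0.001]
wrist_force: [0.4, 0.1, -0.3]
opening: 0.467
t 4.025 pos [0.5218 0.0189 0.1706] x-yaw -109.34 F [ 0.4  0.1 -0.3] op 0.46710871040657814 q [-0.19  0.13  1.8  -0.    1.22 -3.  ]
59.87475328719651 [ 0.49724405 -0.049851    0.31280216] [[-0.94, 0.32, 0.09], [0.33, 0.9, 0.27], [0.0, 0.29, -0.96]]
nut_top 0.92 [0.5328 0.03   0.0585] [311. 261.]
nut_top 0.4 [0.7601 0.055  0.0008] [ 67. 351.]
nut_top 0.35 [ 0.5294  0.0309 -0.0018] [318. 236.]
keeper 0.69 [0.5335 0.0292 0.0383] [311. 251.]
carrier 0.79 [ 0.5308  0.0318 -0.0015] [316. 237.]
carrier 0.77 [0.3069 0.1514 0.0012] [631. 285.]
```

View pics/w1.png

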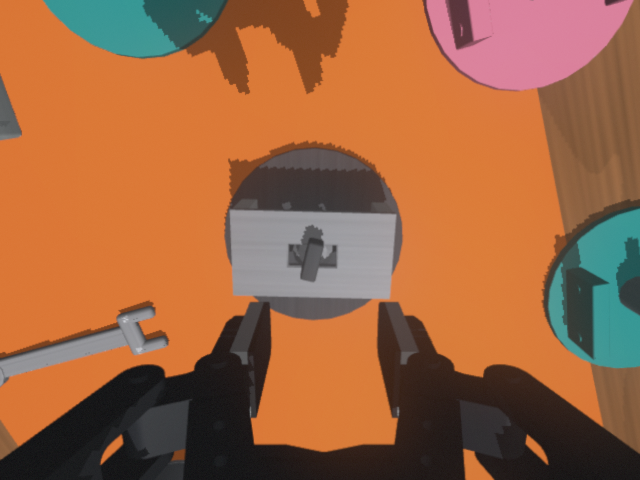

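The wrist view shows the keeper with corners at about (231,210), (396,214), (390,297) and (234,295), and the nut bar top running from (314,238) to (310,281). Next I'll compute the pose.

```bash
python3 - <<'E'
from h import *
c=shot('wrist'); im=c['img'][:,:,::-1]
cv2.imwrite('pics/w1c.png',cv2.resize(im[190:310,220:410],None,fx=4.2,fy=4.2,interpolation=cv2.INTER_CUBIC))
P=np.array([p2w(c,uv,.048) for uv in [(231,210),(396,214),(390,297),(234,295)]])
print(np.round(P.mean(0),4)); 
for i,j in [(0,1),(3,2),(0,3),(1,2)]:
    d=P[j]-P[i]; print(np.linalg.norm(d[:2]),np.degrees(np.arctan2(d[1],d[0])))
E
```

```text
[0.5334 0.03   0.048 ]
0.10736540146739171 159.20764373478175
0.10786682177789601 159.8011518153232
0.05982237419586584 68.9524665323433
0.058704891504123204 69.43134686700476
```

View pics/w1c.png

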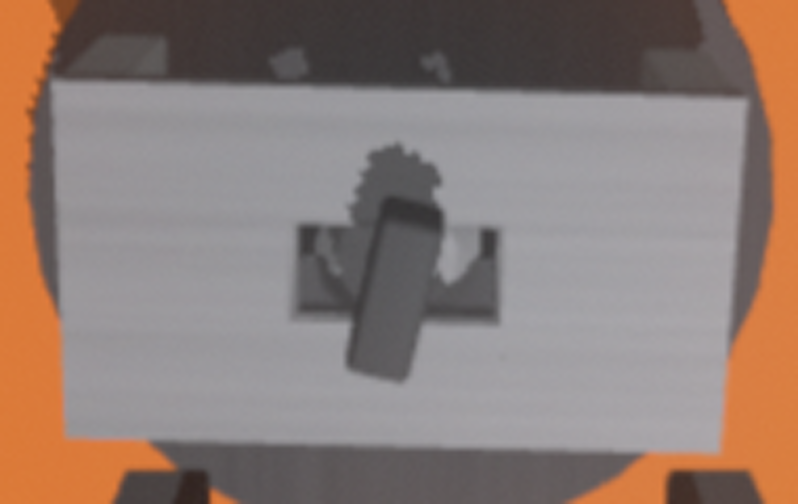

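```bash
python3 - <<'E'
from h import *
c=shot('wrist')
a,b=[p2w(c,(220+u/4.2,190+v/4.2),.0626) for u,v in [(412,221),(378,376)]]
d=b-a; print((a+b)/2,np.linalg.norm(d),np.degrees(np.arctan2(d[1],d[0])))
for l,r in [((385,222),(348,370)),((440,222),(408,382))]:
    a,b=[p2w(c,(220+u/4.2,190+v/4.2),.0626) for u,v in [l,r]]; d=b-a; print(np.degrees(np.arctan2(d[1],d[0])))
st()
E
```

```text
[0.532085  0.0296673 0.0626   ] 0.025419694439511663 58.56768728609939
56.731005925128876
59.84343528093178
t 4.325 pos [0.5227 0.0188 0.1718] x-yaw -109.33 F [-0.1 -0.3  0.7] op 0.46330206801288915 q [-0.19  0.13  1.79  0.    1.22 -3.  ]
```

The nut sits about 11° backed off, with its bar at 58.6°, the carrier yaw at -20.5° and the axis at about (0.5327, 0.0298). I'll align and descend.

```bash
python3 -m pendant '[[[10,11,-30,-6,40],[0,0,-40,-6,40],[0,0,-30,0,40],[0,0,-15,0,40],[0,0,0,0,40],[0,0,0,0,40]]]'
python3 -c "
from h import *
st()"
```

```text
time_s: 5.08
eef_pos: [0.5335, 0.0296, 0.0576]
eef_rot: [0.001, -0.49, 0.871, -0.001]
wrist_force: [0.5, 0.3, 0.9]
opening: 0.464
t 5.075 pos [0.5335 0.0296 0.0576] x-yaw -121.25 F [0.5 0.3 0.9] op 0.4638990024798764 q [-0.17  0.32  1.83 -0.    0.99 -2.76]
```

```bash
python3 -m pendant '[[[0,0,-5,0,40],[0,0,0,0,0],[0,0,0,0,0],[0,0,0,0,0],[0,0,0,0,0]]]'
python3 -c "
from h import *
st()
shot('wrist','w2.png')"
```

```text
time_s: 5.7
eef_pos: [0.5336, 0.0293, 0.0519]
eef_rot: [0.001, -0.49, 0.871, -0.001]
wrist_force: [3.7, -1.8, 0.2]
opening: 0.097
t 5.7 pos [0.5336 0.0293 0.0519] x-yaw -121.26 F [ 3.7 -1.8  0.2] op 0.09697472533222506 q [-0.17  0.33  1.83 -0.    0.98 -2.76]
```

View pics/w2.png

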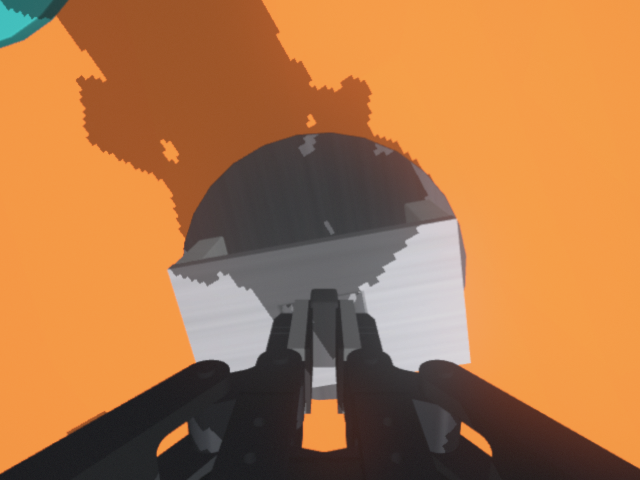

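The nut is gripped between the pads at (322,300). Turning clockwise (negative) while rising.

```bash
python3 -m pendant '[[[0,0,0.15,-10,0],[0,0,0.15,-10,0],[0,0,0.15,-10,0],[0,0,0.15,-10,0],[0,0,0.15,-10,0],[0,0,0.15,-10,0],[0,0,0.15,-10,0],[0,0,0.15,-10,0]]]'
python3 -c "
from h import *
o=st();print(o['torque'])"
```

```text
time_s: 6.75
eef_pos: [0.5336, 0.0293, 0.053]
eef_rot: [0.001, 0.187, 0.982, -0.0]
wrist_force: [4.9, -2.7, -1.2]
opening: 0.095
t 6.75 pos [0.5336 0.0293 0.053 ] x-yaw 158.44 F [ 4.9 -2.7 -1.2] op 0.09530828820234498 q [-0.17  0.33  1.83 -0.    0.98 -1.36]
[-0.4457347  -0.84543959  0.12665463]
```

```bash
python3 -m pendant '[[[0,0,0.15,-10,0],[0,0,0.15,-10,0],[0,0,0.15,-10,0],[0,0,0.15,-10,0],[0,0,0.15,-10,0],[0,0,0.15,-10,0],[0,0,0.15,-10,0],[0,0,0.15,-10,0]]]'
python3 -m pendant '[[[0,0,0.15,-10,0],[0,0,0.15,-10,0],[0,0,0.15,-10,0],[0,0,0.15,-10,0],[0,0,0.15,-10,0],[0,0,0.15,-10,0],[0,0,0.15,-10,0],[0,0,0.15,-10,0]]]'
python3 -c "
from h import *
o=st();print(o['torque'])"
```

```text
time_s: 7.75
eef_pos: [0.5336, 0.0292, 0.0542]
eef_rot: [0.001, 0.775, 0.632, 0.001]
wrist_force: [4.6, -3.6, -1.4]
opening: 0.094
time_s: 8.75
eef_pos: [0.5335, 0.0292, 0.0554]
eef_rot: [0.001, 1.0, -0.014, 0.001]
wrist_force: [3.7, -3.3, -1.4]
opening: 0.09
t 8.75 pos [0.5335 0.0292 0.0554] x-yaw -1.55 F [ 3.7 -3.3 -1.4] op 0.0903337106553164 q [-0.17  0.32  1.83 -0.    0.98  1.43]
[-0.64004074 -0.70751971  0.12591055]
```

Torque is steady at 2× friction with no slip. About 19° remain.

```bash
python3 -m pendant '[[[0,0,0.15,-8,0],[0,0,0.1,-6,0],[0,0,0.1,-4,0],[0,0,0,-2,0],[0,0,0,-2,0],[0,0,0,0,0]]]'
python3 -c "
from h import *
o=st();print(o['torque'])"
```

```text
time_s: 9.5
eef_pos: [0.5334, 0.0292, 0.0557]
eef_rot: [0.0, 0.98, -0.201, 0.001]
wrist_force: [4.0, -3.4, -1.1]
opening: 0.094
t 9.5 pos [0.5334 0.0292 0.0557] x-yaw -23.18 F [ 4.  -3.4 -1.1] op 0.09408527756115553 q [-0.17  0.32  1.83 -0.    0.99  1.81]
[-0.58696359 -0.75118599  0.50539982]
```

The stop was reached (torque rose to 0.5 N m). Release, rise, and check the nut and keeper.

```bash
python3 -m pendant '[[[0,0,0,2.5,30],[0,0,0,0,30],[0,0,20,0,40],[0,0,60,0,75],[0,0,40,0,75],[0,0,0,0,75]]]'
python3 - <<'E'
from h import *
st()
c=shot('wrist','w3.png',(150,150,500,400),2.2)
for t in ['nut_top','keeper','carrier']:
    for d in spotter.tip_of('wrist',t)[:2]:
        w=c2w(c,d['at']); print(t,round(d['confidence'],2),np.round(w,4),np.round(w2p(c,w)))
E
```

```text
time_s: 10.25
eef_pos: [0.5345, 0.0297, 0.1791]
eef_rot: [-0.0, 0.984, -0.18, 0.003]
wrist_force: [-0.4, -0.0, 0.3]
opening: 0.881
t 10.25 pos [0.5345 0.0297 0.1791] x-yaw -20.78 F [-0.4 -0.   0.3] op 0.8810128511866488 q [-0.17  0.14  1.76  0.    1.23  1.77]
nut_top 0.75 [0.5345 0.0294 0.0597] [325. 237.]
nut_top 0.31 [ 0.4416  0.2668 -0.0016] [115. 401.]
keeper 0.89 [0.5328 0.0278 0.0404] [328. 231.]
carrier 0.89 [ 0.5333  0.0293 -0.001 ] [326. 218.]
carrier 0.74 [0.5333 0.029  0.039 ] [326. 230.]
```

View pics/w3.png

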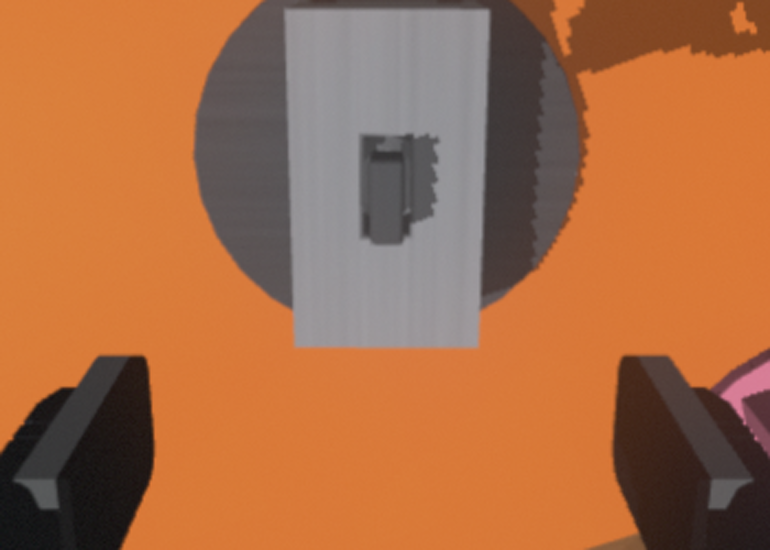

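The nut bar now lies in line with the slot. Descending to grip the keeper across its 60 mm.

```bash
python3 -m pendant '[[[-1,0,-50,0,78],[0,0,-50,0,78],[0,0,-40,0,78],[0,0,-16,0,78],[0,0,0,0,78]]]'
python3 -m pendant '[[[0,0,0,0,50],[0,0,0,0,50],[0,0,0,0,50],[0,0,0,0,50]]]'
python3 -c "
from h import *
o=st()"
```

```text
time_s: 11.08
eef_pos: [0.5301, 0.03, 0.0179]
eef_rot: [0.0, 0.984, -0.18, -0.002]
wrist_force: [-0.2, -0.5, 0.2]
opening: 0.907
time_s: 11.58
eef_pos: [0.533, 0.0296, 0.0211]
eef_rot: [0.0, 0.984, -0.18, 0.002]
wrist_force: [-1.0, -0.4, 6.5]
opening: 0.686
t 11.575 pos [0.533  0.0296 0.0211] x-yaw -20.74 F [-1.  -0.4  6.5] op 0.6855736002978988 q [-0.17  0.38  1.84 -0.    0.91  1.77]
```

```bash
python3 -m pendant '[[[0,0,5,0,40],[0,0,10,0,40],[0,0,15,0,40],[0,0,20,0,40],[0,0,0,0,40]]]'
python3 -c "
from h import *
o=st(); c=shot('wrist','w4.png',None,0.8)"
```

```text
time_s: 12.2
eef_pos: [0.5331, 0.0296, 0.0715]
eef_rot: [-0.0, 0.984, -0.18, 0.002]
wrist_force: [0.0, 0.5, -2.6]
opening: 0.682
t 12.2 pos [0.5331 0.0296 0.0715] x-yaw -20.74 F [ 0.   0.5 -2.6] op 0.6823590377850902 q [-0.17  0.29  1.83  0.    1.01  1.77]
```

View pics/w4.png

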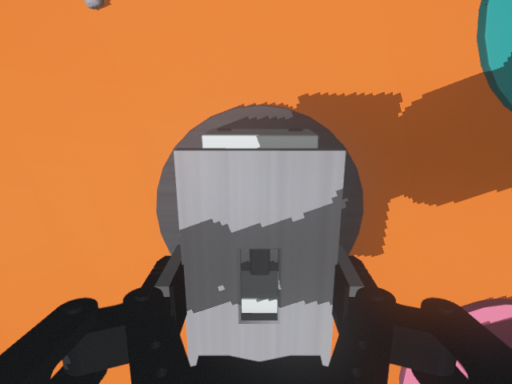

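The keeper is held level, but the tips reach about 14 mm below it, which is too low for laying it on the bench. I'll set it back, regrip higher, then lift.

```bash
python3 -m pendant '[[[0,0,-20,0,40],[0,0,-20,0,40],[0,0,-8,0,40],[0,0,-2,0,40],[0,0,0,0,70],[0,0,0,0,70],[0,0,14,0,70],[0,0,0,0,70]]]'
python3 -m pendant '[[[0,0,0,0,40],[0,0,0,0,40],[0,0,0,0,40],[0,0,0,0,40]]]'
python3 -m pendant '[[[0,0,5,0,40],[0,0,10,0,40],[0,0,15,0,40],[0,0,10,0,40],[0,0,0,0,40]]]'
python3 -c "
from h import *
o=st(); c=shot('wrist','w5.png',None,0.8)"
```

```text
time_s: 13.25
eef_pos: [0.5328, 0.0296, 0.0348]
eef_rot: [-0.0, 0.984, -0.18, 0.002]
wrist_force: [-0.1, 0.0, -0.3]
opening: 0.816
time_s: 13.75
eef_pos: [0.5321, 0.0297, 0.0344]
eef_rot: [0.0, 0.984, -0.18, 0.001]
wrist_force: [-2.5, 0.4, 11.8]
opening: 0.681
time_s: 14.38
eef_pos: [0.5317, 0.0298, 0.0739]
eef_rot: [-0.0, 0.984, -0.18, 0.0]
wrist_force: [0.5, -0.6, -3.1]
opening: 0.66
t 14.375 pos [0.5317 0.0298 0.0739] x-yaw -20.74 F [ 0.5 -0.6 -3.1] op 0.6601203227139784 q [-0.17  0.29  1.83  0.    1.02  1.77]
```

View pics/w5.png

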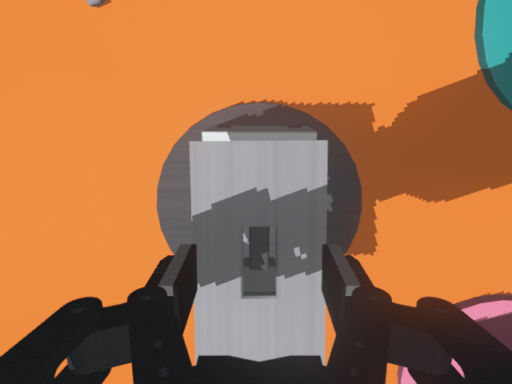

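Held. Moving to the free spot at about (0.555, 0.155).

```bash
python3 -m pendant '[[[3,15,5,0,40],[5,28,0,0,40],[5,28,0,0,40],[5,28,0,0,40],[4,26,0,0,40],[0,0,0,0,40]]]'
python3 -m pendant '[[[0,0,-30,0,40],[0,0,-30,0,40],[0,0,-15,0,40],[0,0,-4,0,40],[0,0,0,0,40]]]'
```

```text
time_s: 15.18
eef_pos: [0.5531, 0.1574, 0.0783]
eef_rot: [-0.0, 0.984, -0.179, -0.0]
wrist_force: [-0.5, 0.5, -3.7]
opening: 0.658
time_s: 15.8
eef_pos: [0.5537, 0.1549, 0.0004]
eef_rot: [-0.0, 0.984, -0.18, 0.0]
wrist_force: [-5.2, 0.7, 5.6]
opening: 0.661
```

```bash
python3 -m pendant '[[[0,0,0,0,68],[0,0,0,0,68],[0,0,0,0,68],[0,0,15,0,68],[0,0,60,0,68],[0,0,60,0,80],[0,0,60,0,80],[0,0,0,0,80]]]'
python3 - <<'E'
from h import *
st()
c=shot('wrist','w6.png'); 
for t in ['keeper','ring_a','ring_d','nut_top']:
    for d in spotter.tip_of('wrist',t)[:3]:
        w=c2w(c,d['at']); print(t,round(d['confidence'],2),np.round(w,4),np.round(w2p(c,w)))
E
```

```text
time_s: 16.8
eef_pos: [0.5573, 0.1552, 0.2019]
eef_rot: [-0.002, 0.984, -0.18, 0.006]
wrist_force: [0.3, -0.1, -0.7]
opening: 0.939
t 16.8 pos [0.5573 0.1552 0.2019] x-yaw -20.73 F [ 0.3 -0.1 -0.7] op 0.9393867033514027 q [0.07 0.21 1.64 0.   1.28 2.  ]
keeper 0.78 [ 0.5541  0.1576 -0.0009] [324. 216.]
keeper 0.4 [ 0.4431  0.2675 -0.0009] [257. 365.]
ring_a 0.73 [ 4.407e-01  2.676e-01 -4.000e-04] [257. 367.]
ring_d 0.73 [ 4.407e-01  2.676e-01 -4.000e-04] [257. 367.]
nut_top 0.76 [0.5349 0.0292 0.0617] [510. 196.]
```

View pics/w6.png

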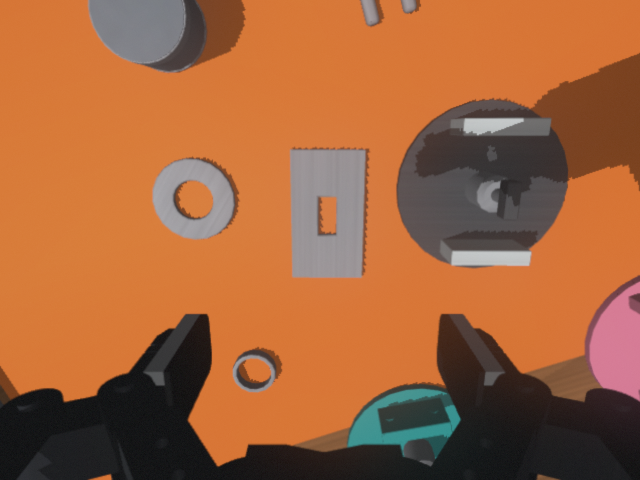

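The keeper lies flat at (330,213). Ring a is at (194,198), ring d at (256,371), and the carrier is open with its post at (490,195). I'll measure rings a and d and the post.

```bash
cat >> h.py <<'E'
def ring(c,guess,h,rad):
    "centre of ring (world) from its outline on the orange mat"
    hsv=cv2.cvtColor(c['img'][:,:,::-1].copy(),cv2.COLOR_BGR2HSV); m=(hsv[:,:,1]<110).astype(np.uint8)
    u,v=w2p(c,guess); n,l,s,ce=cv2.connectedComponentsWithStats(m)
    best=None
    for cn in cv2.findContours(m,cv2.RETR_EXTERNAL,cv2.CHAIN_APPROX_NONE)[0]:
        if len(cn)<30: continue
        P=np.array([p2w(c,q[0],h)[:2] for q in cn]); (x,y),r=cv2.minEnclosingCircle((P*1000).astype(np.float32))
        A=np.c_[2*P,np.ones(len(P))]; sol=np.linalg.lstsq(A,(P**2).sum(1),rcond=None)[0]
        R_=np.sqrt(sol[2]+sol[0]**2+sol[1]**2); res=np.std(np.linalg.norm(P-sol[:2],axis=1)-R_)
        if abs(R_-rad)<.005 and res<.002: print('ring c',np.round(sol[:2],4),'R',round(R_,4),'res',round(res,5))
E
python3 - <<'E'
from h import *
c=shot('wrist')
ring(c,(.571,.263,0),.006,.034); ring(c,(.44,.268,0),.01,.02)
st()
E
```

```text
ring c [0.6064 0.2525] R 0.0333 res 0.00028
ring c [0.4435 0.2678] R 0.0206 res 0.00094
t 17.1 pos [0.5522 0.1547 0.1924] x-yaw -20.75 F [ 0.4 -0.4 -0.2] op 0.9330982723416007 q [0.07 0.22 1.65 0.   1.28 2.  ]
```

Ring a was knocked to (0.606, 0.2525), so I'll use the new position. Going over it and descending.

```bash
python3 -m pendant '[[[18,33,-20,0,80],[18,33,-40,0,80],[18,32,-50,0,80],[0,0,-40,0,78],[0,0,-25,0,78],[0,0,0,0,78],[0,0,0,0,78]]]'
python3 - <<'E'
from h import *
st()
c=shot('wrist'); ring(c,(.6064,.2525,0),.006,.034)
E
```

```text
time_s: 17.98
eef_pos: [0.6077, 0.2528, 0.0197]
eef_rot: [-0.0, 0.984, -0.18, 0.0]
wrist_force: [0.5, -0.7, 1.3]
opening: 0.91
t 17.975 pos [0.6077 0.2528 0.0197] x-yaw -20.75 F [ 0.5 -0.7  1.3] op 0.9095629325160363 q [ 0.21  0.6   1.5  -0.    1.04  2.15]
ring c [0.6075 0.2527] R 0.0333 res 0.00023
```

Centred well. Lowering to grip.

```bash
python3 -m pendant '[[[0,0,-15,0,78],[0,0,-10,0,78],[0,0,0,0,78]]]'
python3 -m pendant '[[[0,0,0,0,50],[0,0,0,0,50],[0,0,0,0,50],[0,0,0,0,50]]]'
python3 -m pendant '[[[0,0,5,0,50],[0,0,20,0,50],[0,0,40,0,50],[0,0,40,0,50],[0,0,0,0,50],[0,0,0,0,50]]]'
python3 - <<'E'
from h import *
st()
c=shot('wrist','w7.png',None,0.8)
E
```

```text
time_s: 18.4
eef_pos: [0.6062, 0.2525, -0.0072]
eef_rot: [0.001, 0.984, -0.18, -0.001]
wrist_force: [-0.3, -0.2, -0.1]
opening: 0.912
time_s: 18.9
eef_pos: [0.608, 0.2529, -0.0051]
eef_rot: [-0.0, 0.984, -0.18, 0.001]
wrist_force: [-0.3, 1.0, 3.5]
opening: 0.747
time_s: 19.65
eef_pos: [0.607, 0.2528, 0.0995]
eef_rot: [0.0, 0.984, -0.18, -0.0]
wrist_force: [0.0, 0.2, -2.5]
opening: 0.749
t 19.65 pos [0.607  0.2528 0.0995] x-yaw -20.74 F [ 0.   0.2 -2.5] op 0.7486170602585417 q [0.21 0.49 1.48 0.   1.17 2.15]
```

View pics/w7.png

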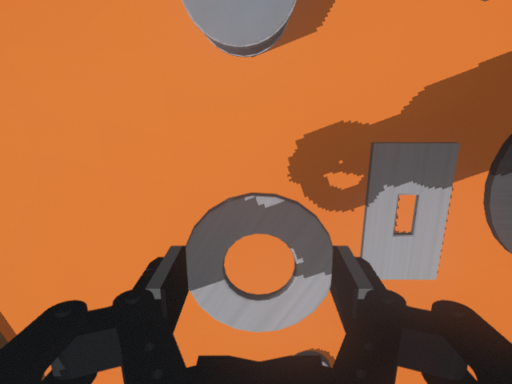

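```bash
cat >> h.py <<'E'
def bore(c,z,maxa=20000,show=True):
    "orange blobs inside held ring -> world centre at z"
    hsv=cv2.cvtColor(c['img'][:,:,::-1].copy(),cv2.COLOR_BGR2HSV); m=(hsv[:,:,1]>130).astype(np.uint8)
    n,l,s,ce=cv2.connectedComponentsWithStats(m)
    for i in range(1,n):
        if 800<s[i,4]<maxa and s[i,0]>0: print('blob',s[i],np.round(ce[i],1),np.round(p2w(c,ce[i],z),4))
E
python3 - <<'E'
from h import *
c=shot('wrist'); o=st()
print(p2w(c,(325.6,333.1),.1106)); bore(c,.1076)
E
```

```text
t 19.75 pos [0.6062 0.2525 0.0978] x-yaw -20.75 F [ 0.8  1.1 -1.5] op 0.7442805835436215 q [0.21 0.5  1.48 0.   1.17 2.15]
[0.60748031 0.25172338 0.1106    ]
blob [ 493  243   27   48 1004] [505.8 265.9] [0.6082 0.1865 0.1076]
blob [ 280  292   89   76 5293] [323.8 329.8] [0.6074 0.2524 0.1076]
blob [  215   362   218    99 10534] [321.7 419.9] [0.572  0.2667 0.1076]
```

Ring is centred in the grip. Carrying it to the post axis.

```bash
python3 -m pendant '[[[-6,-20,0,0,50],[-12,-38,0,0,50],[-12,-38,0,0,50],[-12,-38,0,0,50],[-12,-38,0,0,50],[-13,-38,0,0,50],[-6,-13,0,0,50],[0,0,0,0,50]]]'
python3 -m pendant '[[[0,0,0,0,50],[0,0,0,0,50]]]'
python3 - <<'E'
from h import *
c=shot('wrist','w8.png',None,.8); o=st(); z=o['eef_pos'][2]+.0085
bore(c,z)
for d in spotter.tip_of('wrist','nut_top')[:2]: print(d['confidence'],c2w(c,d['at']))
E
```

```text
time_s: 20.75
eef_pos: [0.5337, 0.029, 0.0988]
eef_rot: [-0.0, 0.983, -0.181, -0.001]
wrist_force: [-0.5, 0.0, -0.7]
opening: 0.748
time_s: 21.0
eef_pos: [0.5346, 0.0308, 0.0992]
eef_rot: [-0.0, 0.984, -0.179, 0.0]
wrist_force: [-0.3, -0.2, -0.5]
opening: 0.75
t 21.05 pos [0.5346 0.0308 0.0992] x-yaw -20.66 F [-0.2 -0.1 -0. ] op 0.7527011216177999 q [-0.16  0.25  1.81  0.    1.08  1.77]
blob [ 575    0   65  152 7260] [611.6  60.6] [ 0.5878 -0.0789  0.1077]
blob [110 261  27  46 949] [123.2 283.4] [0.5762 0.0889 0.1077]
blob [  215   362   218    99 10853] [324.  420.8] [0.499  0.0443 0.1077]
0.72 [0.53562669 0.02816085 0.06459768]
0.18 [ 0.55910569  0.1542166  -0.00197599]
```

View pics/w8.png

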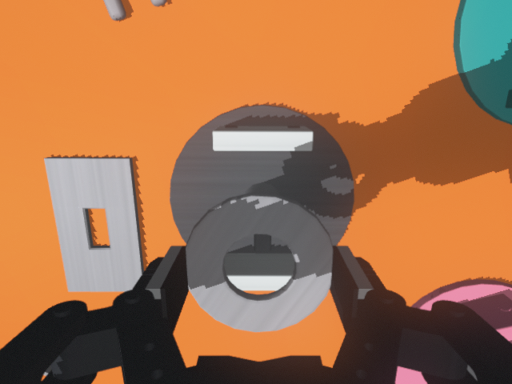

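The ring is over the nut at about (262,243). Lowering gently.

```bash
python3 -m pendant '[[[-1,-1,-25,0,50],[0,0,-10,0,50],[0,0,-6,0,50],[0,0,-6,0,50],[0,0,-6,0,50],[0,0,-6,0,50]]]'
python3 -m pendant '[[[0,0,-6,0,50],[0,0,-6,0,50],[0,0,0,0,50]]]'
```

```text
time_s: 21.85
eef_pos: [0.5336, 0.0288, 0.0401]
eef_rot: [-0.0, 0.984, -0.18, 0.0]
wrist_force: [0.8, 0.3, -1.2]
opening: 0.747
time_s: 22.22
eef_pos: [0.5329, 0.0289, 0.0276]
eef_rot: [0.0, 0.984, -0.18, -0.001]
wrist_force: [0.7, 0.0, -0.8]
opening: 0.747
```

```bash
python3 -m pendant '[[[0,0,-8,0,50],[0,0,-8,0,50],[0,0,-5,0,50],[0,0,-2,0,50],[0,0,-1,0,50],[0,0,0,0,50]]]'
python3 -m pendant '[[[0,0,0,0,72],[0,0,0,0,72],[0,0,0,0,74],[0,0,20,0,74],[0,0,50,0,74],[0,0,50,0,74],[0,0,20,0,74],[0,0,0,0,74]]]'
python3 - <<'E'
from h import *
c=shot('wrist','w9.png',None,.8); o=st()
ring(c,0*np.ones(3),.01,.02)
E
```

```text
time_s: 22.98
eef_pos: [0.5335, 0.0288, 0.0043]
eef_rot: [0.0, 0.984, -0.18, 0.0]
wrist_force: [1.0, -0.2, -0.7]
opening: 0.749
time_s: 23.98
eef_pos: [0.5348, 0.0286, 0.1462]
eef_rot: [-0.0, 0.984, -0.18, 0.002]
wrist_force: [0.3, 0.2, -0.2]
opening: 0.865
t 24.025 pos [0.5336 0.0288 0.1445] x-yaw -20.74 F [-0.4 -0.1 -0.7] op 0.8611770920363712 q [-0.17  0.19  1.79 -0.    1.17  1.76]
```

View pics/w9.png

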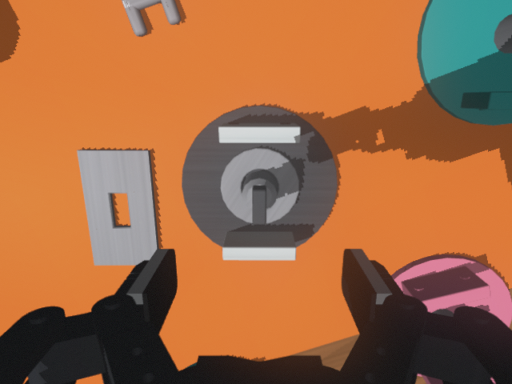

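Ring a sits concentric on the disc around the post at (260,186). Next is ring c.

```bash
python3 -m pendant '[[[-12,-29,0,0,66],[-12,-29,0,0,66],[-12,-29,0,0,66],[-12,-29,0,0,66],[-12,-29,0,0,66],[-12,-29,0,0,66],[-12,-29,0,0,66],[-11,-28,0,0,66]]]'
python3 -m pendant '[[[0,0,-20,0,66],[0,0,-20,0,66],[0,0,0,0,66],[0,0,0,0,66]]]'
python3 - <<'E'
from h import *
c=shot('wrist'); o=st()
ring(c,0*np.ones(3),.008,.024)
c=shot('top'); ring(c,0*np.ones(3),.008,.025);ring(c,0*np.ones(3),.008,.021)
E
```

```text
time_s: 25.02
eef_pos: [0.4368, -0.2023, 0.1422]
eef_rot: [-0.001, 0.984, -0.18, -0.002]
wrist_force: [0.0, -0.7, -0.2]
opening: 0.771
time_s: 25.52
eef_pos: [0.4381, -0.2019, 0.1038]
eef_rot: [-0.0, 0.984, -0.18, -0.001]
wrist_force: [0.3, -0.9, 1.9]
opening: 0.771
t 25.575 pos [ 0.4386 -0.2022  0.1044] x-yaw -20.73 F [-0.3 -0.   0.5] op 0.775044303375357 q [-0.68  0.14  1.94  0.    1.06  1.25]
ring c [ 0.4403 -0.2023] R 0.0233 res 0.00022
ring c [0.441  0.2683] R 0.0195 res 0.0007
```

```bash
python3 -m pendant '[[[2,0,-40,0,66],[0,0,-35,0,66],[0,0,-20,0,66],[0,0,-10,0,66],[0,0,0,0,66],[0,0,0,0,66]]]'
python3 -m pendant '[[[0,0,0,0,35],[0,0,0,0,35],[0,0,0,0,35],[0,0,0,0,35]]]'
python3 -m pendant '[[[0,0,5,0,35],[0,0,25,0,35],[0,0,40,0,35],[0,0,30,0,35],[0,0,0,0,35],[0,0,0,0,35]]]'
python3 - <<'E'
from h import *
c=shot('wrist'); o=st(); bore(c,o['eef_pos'][2]+.005)
E
```

```text
time_s: 26.38
eef_pos: [0.4412, -0.2028, 0.0003]
eef_rot: [0.0, 0.984, -0.18, 0.001]
wrist_force: [0.2, -0.5, 0.2]
opening: 0.773
time_s: 26.88
eef_pos: [0.4411, -0.2027, 0.0008]
eef_rot: [0.0, 0.984, -0.18, 0.001]
wrist_force: [-2.8, 1.7, 10.2]
opening: 0.518
time_s: 27.62
eef_pos: [0.4399, -0.2018, 0.0986]
eef_rot: [-0.0, 0.984, -0.18, -0.0]
wrist_force: [-0.4, 0.5, -1.5]
opening: 0.52
t 27.675 pos [ 0.4395 -0.2015  0.0981] x-yaw -20.75 F [-0.4  0.3 -1.3] op 0.5161296048216173 q [-0.68  0.15  1.94  0.    1.05  1.26]
blob [ 282  291   85   71 4699] [323.8 325.3] [ 0.4402 -0.2017  0.1031]
blob [ 453  321  132   58 1663] [495.6 349.3] [ 0.4085 -0.258   0.1031]
blob [ 533  343  101   94 3878] [598.  391.2] [ 0.3774 -0.2899  0.1031]
blob [ 306  354   97   98 4804] [361.1 412.4] [ 0.3997 -0.202   0.1031]
```

Ring c is held. Carrying it back to the post.

```bash
python3 -m pendant '[[[8,19,0,0,35],[13,32,0,0,35],[13,32,0,0,35],[13,32,0,0,35],[13,32,0,0,35],[13,32,0,0,35],[13,32,0,0,35],[8,19,0,0,35]]]'
python3 -m pendant '[[[0,0,0,0,35],[0,0,0,0,35],[0,0,0,0,35]]]'
python3 - <<'E'
from h import *
c=shot('wrist'); o=st()
hsv=cv2.cvtColor(c['img'][:,:,::-1].copy(),cv2.COLOR_BGR2HSV)
for d in spotter.tip_of('wrist','ring_c')[:2]: print(d['confidence'],c2w(c,d['at']))
E
```

```text
time_s: 28.68
eef_pos: [0.5335, 0.0295, 0.0974]
eef_rot: [-0.0, 0.984, -0.179, -0.002]
wrist_force: [-0.7, -0.3, -0.4]
opening: 0.515
time_s: 29.05
eef_pos: [0.5339, 0.0271, 0.0988]
eef_rot: [0.0, 0.984, -0.181, -0.0]
wrist_force: [-0.1, -0.2, 0.2]
opening: 0.518
t 29.1 pos [0.534  0.0271 0.099 ] x-yaw -20.81 F [ 0.9 -0.5  0.5] op 0.5157348619620474 q [-0.17  0.25  1.81 -0.    1.08  1.76]
0.61 [ 0.52904448  0.02705957 -0.00327072]
```

```bash
python3 -m pendant '[[[0,1,-20,0,35],[0,0,-4,0,35],[0,0,0,0,35]]]'
python3 -m pendant '[[[0,0,-6,0,35],[0,0,-6,0,35],[0,0,-6,0,35],[0,0,-6,0,35],[0,0,-6,0,35]]]'
```

```text
time_s: 29.52
eef_pos: [0.5342, 0.0286, 0.0752]
eef_rot: [0.0, 0.984, -0.18, -0.0]
wrist_force: [0.8, -0.3, -0.1]
opening: 0.519
time_s: 30.15
eef_pos: [0.5343, 0.0289, 0.0448]
eef_rot: [0.0, 0.984, -0.18, -0.0]
wrist_force: [-0.1, 1.5, -0.6]
opening: 0.521
```

```bash
python3 -m pendant '[[[0,0,-5,0,35],[0,0,-5,0,35],[0,0,-5,0,35],[0,0,0,0,35]]]'
python3 -m pendant '[[[0,0,-6,0,35],[0,0,-5,0,35],[0,0,-2,0,35],[0,0,-1,0,35],[0,0,0,0,35]]]'
```

```text
time_s: 30.65
eef_pos: [0.534, 0.0289, 0.0298]
eef_rot: [-0.0, 0.984, -0.18, -0.0]
wrist_force: [-0.3, 0.8, -0.8]
opening: 0.513
time_s: 31.28
eef_pos: [0.5344, 0.0288, 0.0162]
eef_rot: [0.0, 0.984, -0.18, 0.0]
wrist_force: [-0.2, 0.1, -1.1]
opening: 0.515
```

Ring c is at about its seat. Releasing and heading to ring d.

```bash
python3 -m pendant '[[[0,0,0,0,58],[0,0,0,0,58],[0,0,10,0,58],[0,0,40,0,58],[0,0,60,0,58],[0,0,0,0,58],[0,0,0,0,58]]]'
python3 - <<'E'
from h import *
c=shot('wrist','w10.png',(180,80,480,320),2.5); o=st()
E
python3 -m pendant '[[[-11,30,0,0,58],[-11,30,0,0,58],[-11,30,0,0,58],[-11,30,0,0,58],[-12,30,0,0,58],[-12,30,0,0,58],[-12,30,0,0,58],[-12,30,0,0,58]]]'
python3 -m pendant '[[[0,0,-20,0,58],[0,0,0,0,58],[0,0,0,0,58]]]'
python3 - <<'E'
from h import *
c=shot('wrist'); o=st()
ring(c,0*np.ones(3),.01,.02)
E
```

```text
time_s: 32.15
eef_pos: [0.5344, 0.0289, 0.1268]
eef_rot: [-0.0, 0.984, -0.18, 0.001]
wrist_force: [-0.5, 0.8, -0.4]
opening: 0.682
t 32.2 pos [0.5337 0.029  0.1257] x-yaw -20.74 F [-0.3  0.2  0.2] op 0.6765778398582897 q [-0.17  0.21  1.8   0.    1.13  1.76]
time_s: 33.2
eef_pos: [0.4407, 0.2693, 0.1245]
eef_rot: [0.001, 0.984, -0.18, -0.002]
wrist_force: [0.6, -0.0, 0.8]
opening: 0.68
time_s: 33.58
eef_pos: [0.442, 0.2684, 0.1057]
eef_rot: [0.0, 0.984, -0.18, -0.001]
wrist_force: [-0.8, -0.2, -0.3]
opening: 0.674
t 33.625 pos [0.4425 0.2685 0.1062] x-yaw -20.78 F [ 0.   0.6 -0.3] op 0.6809779645691437 q [ 0.32  0.21  1.85 -0.    1.08  2.25]
ring c [0.4423 0.2691] R 0.0197 res 0.00032
```

View pics/w10.png

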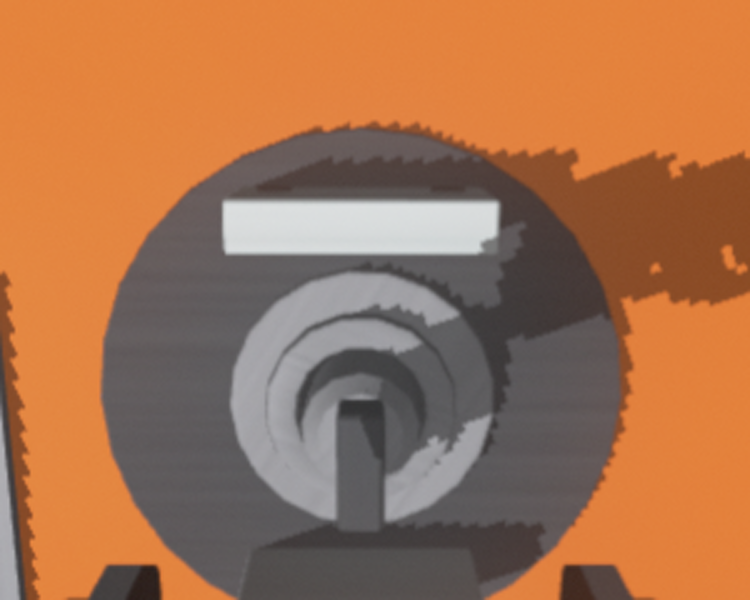

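Rings a and c are stacked flat around the post at about (360,395). The gripper is centred over ring d, so I'll take it.

```bash
python3 -m pendant '[[[0,0,-40,0,58],[0,0,-35,0,58],[0,0,-20,0,58],[0,0,-9,0,58],[0,0,0,0,58],[0,0,0,0,58]]]'
python3 -m pendant '[[[0,0,0,0,25],[0,0,0,0,25],[0,0,0,0,25],[0,0,0,0,25]]]'
python3 -m pendant '[[[0,0,5,0,25],[0,0,25,0,25],[0,0,40,0,25],[0,0,30,0,25],[0,0,0,0,25],[0,0,0,0,25]]]'
python3 - <<'E'
from h import *
c=shot('wrist'); o=st(); bore(c,o['eef_pos'][2]+.005)
E
```

```text
time_s: 34.38
eef_pos: [0.4434, 0.2691, 0.0033]
eef_rot: [-0.0, 0.984, -0.18, 0.001]
wrist_force: [0.0, -0.0, 0.3]
opening: 0.681
time_s: 34.88
eef_pos: [0.4433, 0.2692, 0.0037]
eef_rot: [-0.0, 0.984, -0.18, 0.001]
wrist_force: [-2.4, -1.1, 7.6]
opening: 0.426
time_s: 35.62
eef_pos: [0.4418, 0.2687, 0.1016]
eef_rot: [0.0, 0.984, -0.18, -0.0]
wrist_force: [-0.3, 0.2, -0.5]
opening: 0.424
t 35.675 pos [0.4414 0.2685 0.1011] x-yaw -20.75 F [-0.3  0.1  0.1] op 0.4238650017147986 q [0.32 0.21 1.86 0.   1.07 2.25]
blob [ 512  275  107   30 1002] [564.7 285.9] [0.4266 0.1835 0.1061]
blob [ 283  291   83   66 4263] [323.9 323.1] [0.4429 0.2684 0.1061]
blob [  457   303   183   154 10306] [570.2 361.5] [0.3956 0.1878 0.1061]
blob [ 256  351  137  101 9308] [323.5 409.1] [0.4082 0.2817 0.1061]
```

Held; underside = TCP − 3.7 mm. Carrying to the post.

```bash
python3 -m pendant '[[[7,-20,0,0,25],[13,-33,0,0,25],[13,-33,0,0,25],[13,-33,0,0,25],[13,-33,0,0,25],[13,-33,0,0,25],[13,-34,0,0,25],[7,-20,0,0,25]]]'
python3 -m pendant '[[[0,0,0,0,25],[0,0,0,0,25],[0,0,-15,0,25],[0,0,-3,0,25],[0,0,0,0,25],[0,0,0,0,25]]]'
```

```text
time_s: 36.67
eef_pos: [0.5339, 0.0284, 0.1008]
eef_rot: [0.0, 0.984, -0.181, -0.001]
wrist_force: [0.3, 0.7, -0.8]
opening: 0.421
time_s: 37.42
eef_pos: [0.5345, 0.03, 0.0844]
eef_rot: [-0.0, 0.984, -0.18, 0.0]
wrist_force: [-0.0, -0.2, 0.1]
opening: 0.424
```

```bash
python3 -m pendant '[[[-1,-1,-6,0,25],[0,0,-6,0,25],[0,0,-6,0,25],[0,0,-6,0,25],[0,0,-6,0,25],[0,0,-6,0,25]]]'
python3 -m pendant '[[[0,0,-4,0,25],[0,0,-5,0,25],[0,0,-5,0,25],[0,0,-4,0,25],[0,0,0,0,25]]]'
```

```text
time_s: 38.17
eef_pos: [0.5334, 0.0288, 0.0478]
eef_rot: [-0.0, 0.984, -0.18, -0.0]
wrist_force: [-0.1, -0.3, -0.1]
opening: 0.426
time_s: 38.8
eef_pos: [0.5331, 0.0289, 0.0299]
eef_rot: [0.0, 0.984, -0.18, -0.0]
wrist_force: [0.4, 0.0, -0.2]
opening: 0.423
```

```bash
python3 -m pendant '[[[0,0,-2,0,25],[0,0,-1.5,0,25],[0,0,0,0,25],[0,0,0,0,50],[0,0,0,0,50],[0,0,15,0,50],[0,0,40,0,60],[0,0,50,0,76]]]'
python3 -m pendant '[[[0,0,0,0,78],[0,0,0,0,78]]]'
python3 - <<'E'
from h import *
c=shot('wrist','w11.png'); o=st()
im=cv2.imread('pics/w11.png'); 
# keeper outline at z=.006
hsv=cv2.cvtColor(im,cv2.COLOR_BGR2HSV); m=(hsv[:,:,1]<110).astype(np.uint8)
for cn in cv2.findContours(m,cv2.RETR_EXTERNAL,cv2.CHAIN_APPROX_NONE)[0]:
    if cv2.contourArea(cn)<2500: continue
    P=np.array([p2w(c,q[0],.006)[:2]*1000 for q in cn],np.float32); print(cv2.contourArea(cn),cv2.minAreaRect(P))
E
```

```text
time_s: 39.8
eef_pos: [0.5327, 0.0289, 0.133]
eef_rot: [0.0, 0.984, -0.18, -0.001]
wrist_force: [1.4, -1.0, 1.1]
opening: 0.883
time_s: 40.05
eef_pos: [0.5334, 0.0289, 0.1324]
eef_rot: [-0.0, 0.984, -0.18, 0.001]
wrist_force: [-1.1, -0.5, -0.3]
opening: 0.914
t 40.1 pos [0.5327 0.0289 0.1314] x-yaw -20.75 F [-0.4 -1.   0.1] op 0.9120754254334037 q [-0.17  0.2   1.8   0.    1.14  1.76]
64026.5 ((451.60101318359375, 62.47059631347656), (507.5032043457031, 234.86317443847656), 68.67304229736328)
32102.5 ((530.3345336914062, 30.55297088623047), (135.7305450439453, 140.3675537109375), 69.30087280273438)
```

View pics/w11.png

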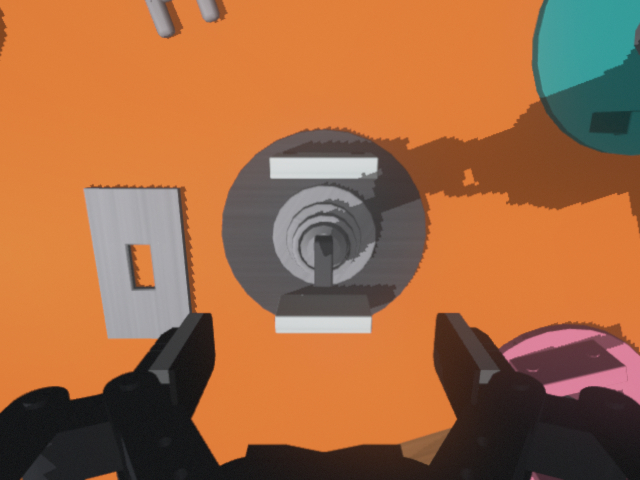

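All three rings are stacked on the post at (322,235); the keeper is at (140,262). Move over it and measure, including cheek corners.

```bash
python3 - <<'E'
from h import *
c=shot('wrist')
P=np.array([p2w(c,q,.042) for q in [(270,158),(378,157),(371,332),(276,333)]]);print('cheeks',P.mean(0))
for i,j in [(0,1),(1,2),(3,2),(0,3)]:
    d=P[j]-P[i];print(np.linalg.norm(d),np.degrees(np.arctan2(d[1],d[0])))
E
python3 -m pendant '[[[3,20,15,0,78],[6,36,15,0,78],[6,36,15,0,78],[6,36,15,0,78],[0,0,0,0,78],[0,0,0,0,78],[0,0,0,0,78]]]'
python3 - <<'E'
from h import *
c=shot('wrist'); st(); im=c['img'][:,:,::-1].copy()
hsv=cv2.cvtColor(im,cv2.COLOR_BGR2HSV); m=(hsv[:,:,1]<110).astype(np.uint8)
for cn in cv2.findContours(m,cv2.RETR_EXTERNAL,cv2.CHAIN_APPROX_NONE)[0]:
    if cv2.contourArea(cn)<2500: continue
    P=np.array([p2w(c,q[0],.006)[:2]*1000 for q in cn],np.float32); print(cv2.contourArea(cn),cv2.minAreaRect(P))
E
```

```text
cheeks [0.53202165 0.02947193 0.042     ]
0.058876635379853076 -110.197668566921
0.10638994158610189 159.11088025249416
0.05883747509416945 -110.03999555805242
0.10655137796247416 159.133106840521
time_s: 41.02
eef_pos: [0.5536, 0.1558, 0.1905]
eef_rot: [0.0, 0.984, -0.181, -0.001]
wrist_force: [0.0, -1.2, -0.3]
opening: 0.912
t 41.075 pos [0.5538 0.1558 0.1907] x-yaw -20.82 F [-0.4 -0.2 -0.5] op 0.915180908926765 q [ 0.07  0.22  1.64 -0.    1.28  2.  ]
56377.5 ((402.8763427734375, 218.899658203125), (618.6825561523438, 211.0012664794922), 70.15548706054688)
9889.0 ((555.064453125, 154.56788635253906), (60.583984375, 107.31340789794922), 69.16254425048828)
24163.0 ((532.5626831054688, 29.842933654785156), (136.22911071777344, 134.224365234375), 69.23509216308594)
5687.0 ((722.45263671875, 231.56973266601562), (84.47635650634766, 37.73651885986328), 69.66720581054688)
```

```bash
python3 -m pendant '[[[1,-1,-60,0,72],[0,0,-60,0,72],[0,0,-40,0,72],[0,0,-20,0,72],[0,0,-10,0,72],[0,0,0,0,72],[0,0,0,0,72]]]'
python3 -m pendant '[[[0,0,-4,0,72],[0,0,0,0,72]]]'
python3 -m pendant '[[[0,0,0,0,40],[0,0,0,0,40],[0,0,0,0,40],[0,0,0,0,40]]]'
python3 -m pendant '[[[0,0,5,0,40],[0,0,15,0,40],[0,0,35,0,40],[0,0,45,0,40],[0,0,0,0,40],[0,0,0,0,40]]]'
```

```text
time_s: 41.95
eef_pos: [0.5568, 0.1559, 0.0034]
eef_rot: [-0.0, 0.984, -0.18, 0.001]
wrist_force: [-0.1, -1.0, 0.4]
opening: 0.843
time_s: 42.2
eef_pos: [0.5555, 0.1559, -0.002]
eef_rot: [-0.0, 0.984, -0.18, 0.0]
wrist_force: [-0.5, -0.4, 0.2]
opening: 0.843
time_s: 42.7
eef_pos: [0.5556, 0.1558, -0.0012]
eef_rot: [0.0, 0.984, -0.18, 0.0]
wrist_force: [-3.0, 0.5, 9.0]
opening: 0.666
time_s: 43.45
eef_pos: [0.5548, 0.1558, 0.0974]
eef_rot: [0.0, 0.984, -0.18, -0.0]
wrist_force: [-1.2, 0.1, -3.4]
opening: 0.67
```

```bash
python3 - <<'E'
from h import *
c=shot('wrist','w12.png',None,.9); o=st(); bore(c,o['eef_pos'][2]+.004)
E
python3 -m pendant '[[[-3,-18,0,0,40],[-4,-23,0,0,40],[-4,-23,0,0,40],[-4,-23,0,0,40],[-4,-23,0,0,40],[-3,-16,0,0,40],[0,0,0,0,40],[0,0,0,0,40]]]'
python3 -m pendant '[[[0,0,0,0,40],[0,0,0,0,40]]]'
```

```text
t 43.5 pos [0.5541 0.1557 0.0965] x-yaw -20.74 F [-0.2  0.4 -4.5] op 0.6654057477523998 q [0.07 0.34 1.71 0.   1.1  2.  ]
blob [ 304  286   41   73 2953] [323.9 321.7] [0.5557 0.1556 0.1005]
blob [ 227  372   22   87 1055] [238.6 419.7] [0.5275 0.2025 0.1005]
blob [ 400  372   21   87 1028] [408.7 419.8] [0.5035 0.1393 0.1005]
time_s: 44.5
eef_pos: [0.5332, 0.0301, 0.0975]
eef_rot: [-0.0, 0.984, -0.18, -0.0]
wrist_force: [-0.1, -0.9, -2.9]
opening: 0.668
time_s: 44.75
eef_pos: [0.5334, 0.0304, 0.0977]
eef_rot: [-0.0, 0.984, -0.18, -0.0]
wrist_force: [0.0, -0.4, -3.0]
opening: 0.664
```

```bash
python3 -m pendant '[[[-1,-1,-15,0,40],[0,0,-8,0,40],[0,0,-5,0,40],[0,0,-5,0,40],[0,0,-5,0,40],[0,0,0,0,40]]]'
python3 -m pendant '[[[0,0,-5,0,40],[0,0,-5,0,40],[0,0,-4,0,40],[0,0,-2,0,40],[0,0,0,0,40]]]'
```

```text
time_s: 45.5
eef_pos: [0.5321, 0.0289, 0.0593]
eef_rot: [-0.0, 0.984, -0.18, -0.0]
wrist_force: [-0.5, -0.6, -3.1]
opening: 0.663
time_s: 46.12
eef_pos: [0.5323, 0.0289, 0.0435]
eef_rot: [0.0, 0.984, -0.18, -0.0]
wrist_force: [0.4, 0.6, -3.5]
opening: 0.665
```

```bash
python3 -m pendant '[[[0,0,-1.5,0,40],[0,0,-1,0,40],[0,0,0,0,40]]]'
python3 -m pendant '[[[0,0,0,0,70],[0,0,0,0,70],[0,0,0,0,72],[0,0,20,0,72],[0,0,50,0,50],[0,0,50,0,30],[0,0,0,0,30],[0,0,0,0,30]]]'
python3 - <<'E'
from h import *
c=shot('wrist','w13.png',(160,120,500,360),2.35); st()
for t in ['keeper','nut_top']:
    for d in spotter.tip_of('wrist',t)[:2]: print(t,d['confidence'],c2w(c,d['at']))
E
```

```text
time_s: 46.5
eef_pos: [0.5323, 0.0288, 0.0412]
eef_rot: [-0.0, 0.984, -0.18, -0.0]
wrist_force: [0.4, 0.7, -3.0]
opening: 0.66
time_s: 47.5
eef_pos: [0.5321, 0.0289, 0.161]
eef_rot: [-0.0, 0.984, -0.18, -0.0]
wrist_force: [-0.3, -0.1, -0.9]
opening: 0.353
t 47.55 pos [0.5315 0.029  0.1601] x-yaw -20.75 F [ 0.3 -0.  -0.5] op 0.35207953353168336 q [-0.17  0.16  1.78  0.    1.2   1.76]
keeper 0.76 [0.53074986 0.02888607 0.04060893]
nut_top 0.72 [ 0.34152147 -0.09188898  0.06432361]
nut_top 0.65 [0.53482209 0.0266935  0.0644003 ]
```

View pics/w13.png

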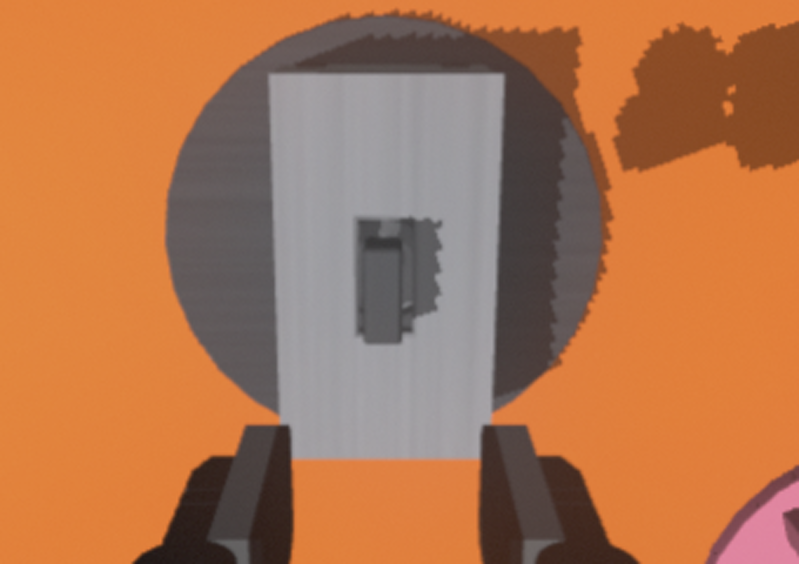

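The keeper sits flat and square on the cheeks: corners at crop (269,73), (504,73), (480,460), (291,460), with the nut in line with the slot. Checking its centre numerically, then descending to the nut.

```bash
python3 - <<'E'
from h import *
c=shot('wrist')
P=np.array([p2w(c,(160+u/2.35,120+v/2.35),.048) for u,v in [(269,73),(504,73),(480,460),(291,460)]]);print(P.mean(0))
for i,j in [(0,1),(1,2),(3,2),(0,3)]:
    d=P[j]-P[i];print(np.linalg.norm(d),np.degrees(np.arctan2(d[1],d[0])))
E
python3 -m pendant '[[[1,0,-40,0,32],[0,0,-40,0,32],[0,0,-17,0,32],[0,0,-7,0,32],[0,0,0,0,32],[0,0,0,0,32]]]'
```

```text
[0.5311772  0.02888641 0.048     ]
0.05945769821455065 -110.72399187422049
0.1080498568508586 157.68838342268646
0.053934279030485976 -110.72686154985946
0.10803530156071474 160.61780278555355
time_s: 48.45
eef_pos: [0.5345, 0.0287, 0.0586]
eef_rot: [-0.0, 0.984, -0.18, 0.001]
wrist_force: [0.5, 0.4, 1.4]
opening: 0.372
```

```bash
python3 -m pendant '[[[-1,0,-3,0,32],[0,0,0,0,0],[0,0,0,0,0],[0,0,0,0,0],[0,0,0,0,0]]]'
python3 -m pendant '[[[0,0,-0.15,10,0],[0,0,-0.15,10,0],[0,0,-0.15,10,0],[0,0,-0.15,10,0],[0,0,-0.15,10,0],[0,0,-0.15,10,0],[0,0,-0.15,10,0],[0,0,-0.15,10,0]]]'
python3 -c "
from h import *
o=st();print(o['torque'])"
```

```text
time_s: 49.08
eef_pos: [0.5326, 0.0294, 0.0547]
eef_rot: [-0.0, 0.984, -0.18, 0.0]
wrist_force: [-1.1, 5.7, 4.8]
opening: 0.094
time_s: 50.08
eef_pos: [0.5332, 0.0283, 0.0536]
eef_rot: [0.001, 0.868, 0.497, 0.0]
wrist_force: [1.2, -0.5, 2.1]
opening: 0.097
t 50.075 pos [0.5332 0.0283 0.0536] x-yaw 59.58 F [ 1.2 -0.5  2.1] op 0.09727154383378037 q [-0.17  0.32  1.83 -0.    0.98  0.36]
[ 0.06133068 -0.14247392 -0.12859466]
```

```bash
python3 -m pendant '[[[0,0,-0.15,10,0],[0,0,-0.15,10,0],[0,0,-0.15,10,0],[0,0,-0.15,10,0],[0,0,-0.15,10,0],[0,0,-0.15,10,0],[0,0,-0.15,10,0],[0,0,-0.15,10,0]]]'
python3 -m pendant '[[[0,0,-0.15,10,0],[0,0,-0.15,10,0],[0,0,-0.15,10,0],[0,0,-0.15,10,0],[0,0,-0.15,10,0],[0,0,-0.15,10,0],[0,0,-0.15,10,0],[0,0,-0.15,10,0]]]'
python3 -c "
from h import *
o=st();print(o['torque'])"
```

```text
time_s: 51.08
eef_pos: [0.5344, 0.0285, 0.0525]
eef_rot: [0.002, 0.346, 0.938, 0.001]
wrist_force: [4.6, 3.1, -1.5]
opening: 0.097
time_s: 52.08
eef_pos: [0.5343, 0.0297, 0.0513]
eef_rot: [0.002, -0.338, 0.941, -0.0]
wrist_force: [5.8, 7.3, 0.5]
opening: 0.094
t 52.075 pos [0.5343 0.0297 0.0513] x-yaw -140.46 F [5.8 7.3 0.5] op 0.09397690941790275 q [-0.17  0.33  1.83  0.    0.97 -2.43]
[ 1.35785462 -0.85069053 -0.14058694]
```

```bash
python3 -m pendant '[[[0,0,-0.15,9,0],[0,0,-0.1,9,0],[0,0,-0.1,7,0],[0,0,-0.1,4,0],[0,0,0,3,0],[0,0,0,0,0]]]'
python3 -c "
from h import *
o=st();print(o['torque'])"
```

```text
time_s: 52.82
eef_pos: [0.5339, 0.03, 0.0508]
eef_rot: [0.002, -0.582, 0.813, -0.0]
wrist_force: [4.5, 8.8, 0.5]
opening: 0.101
t 52.825 pos [0.5339 0.03   0.0508] x-yaw -108.79 F [4.5 8.8 0.5] op 0.1005682932741464 q [-0.17  0.33  1.83  0.    0.97 -2.98]
[ 1.39457438 -0.6193726  -0.45996385]
```

The torque rise shows it is at the tight stop. Releasing and retreating, then a numeric check.

```bash
python3 -m pendant '[[[0,0,0,-1,30],[0,0,0,0,30],[0,0,20,0,35],[0,0,50,0,40],[0,0,50,0,40],[0,0,0,0,40],[0,0,0,0,40],[0,0,0,0,40]]]'
python3 - <<'E'
from h import *
c=shot('wrist'); st()
for t in ['keeper','nut_top','carrier']:
    for d in spotter.tip_of('wrist',t)[:2]: w=c2w(c,d['at']); print(t,round(d['confidence'],2),np.round(w,4),np.round(w2p(c,w)))
g=cv2.cvtColor(c['img'],cv2.COLOR_RGB2GRAY); hsv=cv2.cvtColor(c['img'],cv2.COLOR_RGB2HSV)
# keeper bright region
u,v=w2p(c,(.532,.029,.048)); print(u,v)
roi=np.zeros_like(g); roi[int(v)-75:int(v)+75,int(u)-110:int(u)+110]=1
m=((g>110)&(hsv[:,:,1]<90)&(roi>0)).astype(np.uint8)
m=cv2.morphologyEx(m,cv2.MORPH_CLOSE,np.ones((3,3)))
cn=max(cv2.findContours(m,cv2.RETR_EXTERNAL,cv2.CHAIN_APPROX_NONE)[0],key=cv2.contourArea)
P=np.array([p2w(c,q[0],.048)[:2]*1000 for q in cn],np.float32); print('keeper',cv2.minAreaRect(P))
# dark nut top
o=int(round(u)),int(round(v)); s=g[o[1]-34:o[1]+40:3,o[0]-36:o[0]+37:3]
print('\n'.join(' '.join('%3d'%x for x in r) for r in s))
E
```

```text
time_s: 53.82
eef_pos: [0.5311, 0.0288, 0.1684]
eef_rot: [-0.001, -0.575, 0.818, 0.001]
wrist_force: [-0.7, -0.3, -0.3]
opening: 0.471
t 53.875 pos [0.5312 0.0289 0.1684] x-yaw -109.75 F [ 0.3  0.2 -0.5] op 0.46712675722693303 q [-0.17  0.15  1.77 -0.    1.22 -2.97]
keeper 0.78 [0.5319 0.0307 0.0374] [321. 235.]
nut_top 0.83 [0.5359 0.0289 0.0589] [314. 244.]
carrier 0.84 [ 0.5295  0.0286 -0.0013] [323. 218.]
320.25727579480167 237.22886854959324
keeper ((532.3192138671875, 29.239131927490234), (60.73493576049805, 108.50957489013672), 69.17992401123047)
150 149 150 149 151 151 150 149 149 151 151 150 151 151 149 151 151 151 152 151 152 152 152 153 153
152 153 153 153 152 152 153 153 141 133 155 152 133 153 154 154 155 155 155 154 155 155 156 155 156
153 153 153 153 153 153 153 153 151  95  96  89  88 129 146 156 155 155 156 157 156 157 157 157 157
152 153 152 152 153 153 154 153 153 102  87  89  88  89 122 155 155 156 156 157 157 158 158 157 158
151 152 152 152 151 153 152 152 134  89  89  88  88  89 124 154 154 155 154 154 155 156 155 157 157
153 152 152 153 154 152 153 152 151  90 
[... 1259 characters left out ...]

153 153 153 153 154 153 153 154 155 133  89  91  92  94  91 155 157 157 158 158 158 159 159 160 161
155 155 155 155 155 155 156 156 157 136  88  91  92  94  91 156 158 159 158 158 161 160 159 160 159
155 155 155 155 156 156 156 156 155 154 101 100 101 102 114 156 158 158 158 160 159 162 161 161 161
157 157 158 158 157 159 159 159 159 159 158 160 159 158 159 159 160 159 160 161 161 160 160 161 160
154 153 154 155 157 156 156 156 156 156 158 158 158 158 158 158 160 160 160 160 161 160 161 161 162
155 155 156 156 155 156 158 157 157 158 158 158 158 157 159 160 159 160 160 161 160 161 161 162 161
154 154 154 154 154 155 155 154 156 156 158 158 158 157 158 159 160 161 160 160 161 162 163 162 163
```

The nut bar now lies straight across the slot, and the keeper is centred at (0.5323, 0.0292) and in line. The robot is clear, so I'm handing in.

```bash
python3 -c "
from bench import order
print(order.hand_in())"
```

```text
the job is handed in; nothing more can be done
None
```

The carrier is loaded and closed up again, and I handed the job in at about 54 s of robot time. No verdict came back.

**What I did:**
- I backed the nut off clockwise to its stop and laid the keeper plate aside on the bench.
- I threaded the three rings that were present, in the order a, c, d, widest at the bottom. Ring b was absent. Ring a had been knocked to a new spot during the run, so I found it again before picking it up.
- I laid the keeper back over the cheeks and turned the nut anticlockwise to its stop.

**Last checks:**
- **Nut:** the torque rose to 0.46 N m at the stop, and in the last picture's pixel values the bar lies straight across the slot.
- **Keeper:** its centre measured (0.5323, 0.0292) m, within 1 mm of the cheek centre at (0.532, 0.0295). It lies within about 0.5° of the carrier's direction.
- **Rings:** the wrist picture taken before I put the keeper back showed all three stacked concentrically around the post. Their heights I judged only from where the gripper released them.
- **Arm:** it was clear of everything at the end.

No check failed. The network's nut point was 2–4 mm off the measured axis, within its stated accuracy. I had used all my pictures by then, so the last check was numeric only. I did not re-measure the valve body, spanner or grease tin at the end, but no move went near them.

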